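# Check the filter behind the cover flap

### The arm

A 7-joint arm with a two-finger parallel gripper is mounted at the origin on the work surface. World frame = base frame: x ahead of the robot, y to its left, z up, the work surface at z = 0. Lengths are in m, angles in rad, forces in N, time in s.
With the tool pointing down it reaches from about 0.35 to 0.9 m from the base axis. Payload 8.1 kg.
Tool frame: the origin (TCP) lies between the finger pads; the fingertips stand 19 mm ahead of it and the grasp point (between the pads) is the TCP; z points along the fingers, y is the line along which they close (so a half turn about z gives the same grasp; the last joint's range is limited). The gripper opens to 85 mm and grips with 20 to 120 N. Pads are 22 mm wide; open, the fingers measure 114 mm over their backs; the gripper's body (76 mm by 85 mm) begins 54 mm behind the grasp point. The pads swing forward as they close: fully open they stand 13 mm farther back than shut.
Start: joints at [1.146, 0.434, 0.025, 1.573, -0.012, 1.134, -0.075], TCP at [0.198, -0.593, 0.226] pointing down, gripper open.
Joint ranges: [-2.62, 2.62], [-0.44, 2.09], [-1.27, 1.32], [0.08, 2.57], [-1.32, 4.46], [0.12, 2], [-2.74, 2.74]. Speed limits (rad/s): [2.22, 2.22, 3.01, 3.01, 3.14, 3.14, 3.14].

### API

Orientations are given as a unit quaternion [x, y, z, w].
In Python, from bench import r gives the robot as it stands.
- The arm moves only by the tool nudge_tcp, called after "Request:" by a JSON object that holds its "fn" and its "kwargs", one argument or row to a line. Schema: {"type":"object","properties":{"segments":{"type":"array","items":{"type":"array","items":{"type":"number"},"minItems":5,"maxItems":5},"minItems":1,"maxItems":5},"grip_n":{"type":"number"},"only":{"type":"string"},"quiet":{"type":"boolean"},"lines":{"type":"string"}},"required":["segments"],"additionalProperties":false}. segments is a list of rows, 1 to 5 of them, each of 5 numbers: dx, dy, dz in m, then a turn about the tool's z in rad, then the finger opening in m; each row is the pose to reach, as a shift and turn from the pose commanded when the call began, along the tool's axes at that moment; what a row does not reach only later rows make up. A row lasts 1/10 s, in which the tool goes at most 0.05 m and 0.15 rad, less where a joint would pass 70% of its speed; a pose out of reach is approached as far as the arm can. The fingers move at their own pace and stop on an object; grip_n is the grip in N (left out, the last holds). Time passes only in rows, so rows that do not move let the fingers close. The tool returns the time, the measured TCP pose, the force, the opening and the grip force at its end. only (a regular expression) keeps the lines of the reply that match it, lines (a string "A,B") keeps lines A to B, and quiet returns only ok. Input that does not fit is refused with a message, and nothing moves.
- r.observe(): the state, without advancing time (a new reading comes with each control period).
- r.snapshot(name): name is "scene" or "top" or "wrist"; returns the picture (384x512x3 uint8, blue, green, red); there is no depth.
- r.get_calibration(name): a dict with "mtx" (3x3 intrinsics, pixels), "rvec" (rotation vector, rad) and "tvec" (3), from world to camera coordinates, as OpenCV has them. Camera axes: x right, y down, z forward; pixel columns grow to the right and rows downward; lengths in m; the calibration is good to about 2 mm. A picture is of the moment at which its call begins: read the wrist's pose just before it. get_calibration takes no time and is no camera call; for the wrist camera it gives the pose at the moment of the call.
- r.close_job(): hands the job in; it is judged then, once.
The state is a dict: "t": time; "q": joint angles; "qvel": joint speeds; "effort": joint torques, N m; "ee_pos": TCP position; "ee_rot": TCP orientation; "contact_force": force on the tool from outside, world axes, zero at the start; "torque": the same for the moment, N m; "grip_width": finger opening in m; "gripper_force": force on a finger pad.
Only numpy, scipy, OpenCV 4.12 (cv2) and the standard library are available. Lean on these libraries where they do the work, as an engineer would, in place of code of your own. Each camera call takes 0.05 s, during which the arm holds its last target. There are 200 camera calls.

### The job

Take the screwdriver off the light unit's cover flap and lay it flat on the grey tool mat, wholly on the mat and parallel to the two tools there with its shaft pointing the same way as theirs, and let go of it. Then swing the flap up by its bar until it stands upright or leans back beyond that and leave it open, draw the filter plate (the one with the grip tab, in either slot) up out of its slot, and finish while holding it still and upright in the gripper, close in front of the middle of the light panel's lit face (a few finger widths to a hand's breadth away) with its window squarely facing the panel. Do not touch the panel, and leave the blank plate and everything else where they are.

Things in the scene. Friction and masses are not known exactly. Their poses are not given: they have to be found in the camera images.
- housing: Light-source unit, white/grey metal box fixed to the bench, 170 (x) x 140 (y) x 110 mm high, origin under its centre. Flap on top. Below it a recess 158 x 128 mm, 35 mm deep; its floor, 75 mm above the bench, has two slots 62 x 8 mm, 40 mm deep, long side along x, at y = -22 and +22 mm. One (it varies) holds the filter plate, the other the blank.
- flap (a joint): Cover flap angle, rad: 0 shut, grows as it opens, stop at 1.95. Aluminium plate 170 x 140 x 6 mm hinged along the housing's -y top edge (axis along housing x); the free edge is at +y and swings up and over to -y. Stiff hinge (0.2 N m, 2 to 4 N at the bar): stays where it is left. Shut, its upper face is 116 mm above the bench.
- flap_hinge (a point): Centre of the hinge axis, in the plane of the flap's underside; its x axis runs along the hinge and its other axes turn with the flap.
- flap_bar (a point): Middle of the flap's black handle: round bar 10 mm thick, 90 mm long, parallel to the hinge, on two end posts, axis 42 mm above the flap's upper face. In the flap's axes it is at y = +130, z = +48 mm from the hinge. Fingers closed across the round bar may stay pointing down while the flap turns.
- driver: Screwdriver, lying on the shut flap at the start, roughly along the hinge. 150 mm long along its x: square black handle 85 x 14 x 14 mm at the -x end, thinner steel front part at the +x end; lies flat, origin on the underside at half length. Shaft 5 mm thick, 65 mm long. About 60 g.
- driver_grip (a point): Point on the screwdriver's handle near its centre of mass, mid-thickness (7 mm up), 25 mm from the origin towards the handle end.
- driver_tip (a point): Tip of the screwdriver's shaft, at +x of the screwdriver, 75 mm from its middle.
- driver_end (a point): End of the screwdriver's handle, 75 mm from its middle.
- mat: Flat grey mat for tools, 210 (x) x 160 (y) x 3 mm, fixed; origin at the centre of its underside. The brush and the nut driver lie on it along its x, at y = -60 and -20 mm, fronts to +x. The +y half, around y = +40 mm, is free.
- filter: Filter plate: dark steel frame 60 (x) x 6 (y) x 44 mm (z) with a glass window, and on top a grip tab 26 x 10 x 24 mm; 68 mm high in all; origin at the centre of the bottom edge. About 80 g. Stands loosely upright in a slot, origin 35 mm above the bench, axes parallel to the housing's; the tab and 4 mm of frame stand above the recess floor, the tab's top 7 mm below the rim.
- filter_window (a point): Centre of the filter's window, 22 mm above its bottom edge.
- filter_tab (a point): Centre of the filter's grip tab, 56 mm above its bottom edge; the tab is 10 mm thick along y, z from 44 to 68 mm.
- blank: Blank plate in the other slot: solid dark steel 60 x 6 x 44 mm without tab or window, standing 4 mm out of the recess floor. Stays where it is.
- panel: Inspection light panel standing upright, fixed: black frame 16 (x) x 150 (y) x 176 mm high over all, lit white face towards its -x; foot 80 x 120 x 10 mm high, reaching 28 mm from the origin towards -x. Origin at the middle of its underside. Not to be touched.
- panel_face (a point): Centre of the panel's lit face (130 x 130 mm), 105 mm above the bench; -x points out of the face, y along it, z up.
- brush: Brush on the mat, a neighbour to lie parallel to. 150 mm long along its x: square black handle 85 x 14 x 14 mm at the -x end, thinner steel front part at the +x end; lies flat, origin on the underside at half length.
- nutdriver: Nut driver on the mat, a neighbour to lie parallel to. 150 mm long along its x: square black handle 85 x 14 x 14 mm at the -x end, thinner steel front part at the +x end; lies flat, origin on the underside at half length.
- wellplate: Clear multi-well plate 127 x 85 x 19 mm on the bench, origin under its centre. Bystander.
- mouse: Black computer mouse 100 x 58 x 28 mm. Bystander.
- dish: Round clear petri dish, diameter 90, 16 mm high. Bystander.
- jar: Amber glass jar, diameter 56, 75 mm high. Bystander.
- slidebox: Grey slide box 90 x 35 x 30 mm. Bystander.

How it is judged:
On the way, in this order (a step that is already met when the one before it is completed fails the run):
1. the screwdriver lies flat on the mat, parallel to and pointing like the other tools, released (angle between the x axis of driver and the x axis of mat, either way round below 0.25 rad and x of driver_tip in the frame of mat between 0.03 and 0.115 m and x of driver_end in the frame of mat between -0.115 and -0.03 m and y of driver_grip in the frame of mat between -0.08 and 0.08 m and z of driver_tip in the frame of mat between 0.004 and 0.016 m and z of driver_end in the frame of mat between 0.004 and 0.016 m and contact force between driver and the fingers below 0.1 N and linear speed of driver below 0.03 m/s), for 0.2 s.
2. the flap stands open, upright or beyond, the filter still in its slot (value of joint flap above 1.35 rad and z of filter in the frame of housing below 0.06 m), for 0.2 s.
3. the filter is drawn up clear of the unit, held in the fingers (z of filter in the frame of housing above 0.08 m and contact force between filter and the fingers above 2 N), for 0.1 s.
At the end, for the whole second after the job is handed in: Filter gripped (>2 N), still, upright and parallel to the panel within 0.25 rad, window 35-150 mm before the lit face, within 45 mm of its centre sideways and in height; flap open >1.35 rad; screwdriver released, flat and wholly on the mat, along its x within 0.25 rad, shaft to +x (all of step 1 and value of joint flap above 1.35 rad and x of filter_window in the frame of panel_face between -0.15 and -0.035 m and y of filter_window in the frame of panel_face between -0.045 and 0.045 m and z of filter_window in the frame of panel_face between -0.045 and 0.045 m and angle between the y axis of filter and the x axis of panel, either way round below 0.25 rad and angle between filter's own z axis and vertical below 0.25 rad and contact force between filter and the fingers above 2 N and linear speed of filter below 0.03 m/s); the arm keeps its last pose, push and grip.
It fails at once if anything else on the bench or the blank plate is moved more than 30 mm (distance of any of brush, nutdriver, blank, wellplate, mouse, dish, jar, slidebox from where it was at the start of the episode above 0.03 m).
It fails at once if the panel is touched (contact force between panel and anything else above 2 N).
It also fails if it takes over 61 s, if anything falls off the work surface, if the arm or the gripper's body presses on something with over 40 N, if the wrist force passes 120 N, or if a joint passes its speed limit or range.

## Working session

There is one attempt and no reset: what is moved stays moved. The work goes in short steps, Python scripts to look and compute and a tool call to move; the robot and the scene stay as the last step left them, time stands still between calls to the robot, and variables do not carry over. Pictures are saved under pics/ and viewed, at most 10 in all, crops included, and the job is handed in when it is done.

```bash
ls; mkdir -p pics; python3 - <<'E'
from bench import r
import cv2,numpy as np
s=r.observe();print(s)
a=r.snapshot("scene");b=r.snapshot("top")
cv2.imwrite("pics/scene0.png",a);cv2.imwrite("pics/top0.png",b)
for n in("scene","top","wrist"):print(n,r.get_calibration(n))
E
```

```text
bench.py
pics
{'t': 0.0, 'q': array([ 1.14641207,  0.43523208,  0.02499454,  1.57408503, -0.0116237 ,
        1.13397917, -0.07509794]), 'qvel': array([-0.0022992 ,  0.00087073, -0.00032648, -0.00012907,  0.00011757,
       -0.00102267,  0.00011297]), 'effort': array([-1.11400885e-03, -6.70467925e+01,  1.02478746e+00, -3.16208875e+01,
        1.56170956e-02,  1.23179916e-02,  1.99811274e-05]), 'ee_pos': array([ 0.19744622, -0.59246537,  0.22562523]), 'ee_rot': array([ 9.87092245e-01,  1.60150842e-01, -1.88325162e-04, -7.56005838e-04]), 'contact_force': array([-0.46368967, -0.02166131,  1.07277412]), 'torque': array([-0.00326582,  0.01655787, -0.01626115]), 'gripper_force': 0.0, 'grip_width': 0.08550203668686598}
scene {'mtx': array([[444.4989407 ,   0.        , 252.38416672],
       [  0.        , 444.4989407 , 188.19020078],
       [  0.        ,   0.        ,   1.        ]]), 'rvec': array([ 2.16955579,  0.59688405, -0.29408653]), 'tvec': array([-0.47975894, -0.07841392,  1.46426781])}
top {'mtx': array([[455.10837248,   0.        , 254.36546773],
       [  0.        , 455.10837248, 187.48059465],
       [  0.        ,   0.        ,   1.        ]]), 'rvec': array([ 2.09509442, -2.14120447,  0.17080567]), 'tvec': array([0.04491768, 0.53886366, 1.45059271])}
wrist {'mtx': array([[334.08512749,   0.        , 256.39020999],
       [  0.        , 334.08512749, 189.37848216],
       [  0.        ,   0.        ,   1.        ]]), 'rvec': array([-2.34613549,  1.68811199,  0.25319085]), 'tvec': array([-0.62276211, -0.03896752,  0.37875862])}
```
View pics/scene0.png

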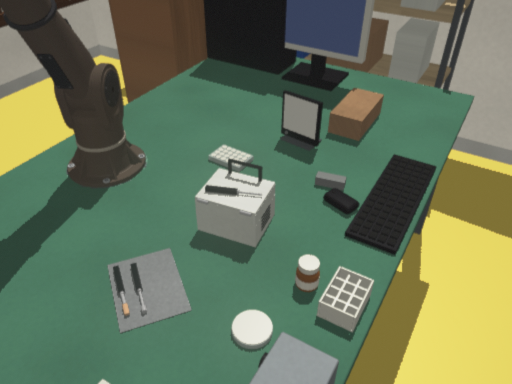

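View pics/top0.png

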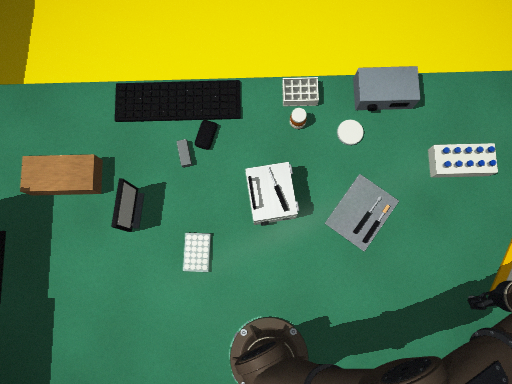

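The scene view shows the housing at (236,205), with the black bar at (245,167) and the screwdriver at (230,190). The mat is at (148,288) and the panel at (300,118). The top view has the housing at (272,192), bar at (255,193), driver from (285,208) to (272,168), mat at (362,212) and panel at (125,205). Next I'll crop closer.

```bash
cat > h.py <<'E'
import cv2,numpy as np
from bench import r
def cal(n):
    c=r.get_calibration(n);R=cv2.Rodrigues(c["rvec"])[0];return c["mtx"],R,c["tvec"].ravel()
def ray(c,uv):
    K,R,t=c;d=R.T@np.linalg.inv(K)@np.array([uv[0],uv[1],1.]);return -R.T@t,d/np.linalg.norm(d)
def onz(c,uv,z):
    o,d=ray(c,uv);return o+d*(z-o[2])/d[2]
def tri(c1,a,c2,b):
    P=[c[0]@np.c_[c[1],c[2]] for c in(c1,c2)]
    X=cv2.triangulatePoints(P[0],P[1],np.float64(a).reshape(2,1),np.float64(b).reshape(2,1)).ravel();return X[:3]/X[3]
def proj(c,X):
    K,R,t=c;p=K@(R@np.asarray(X)+t);return p[:2]/p[2]
def totool(v):
    from scipy.spatial.transform import Rotation as Ro
    return Ro.from_quat(r.observe()["ee_rot"]).inv().apply(v)
E
python3 - <<'E'
import cv2,numpy as np
t=cv2.imread("pics/top0.png");s=cv2.imread("pics/scene0.png")
f=lambda im,x,y,w,h:cv2.resize(im[y:y+h,x:x+w],(400,300),interpolation=cv2.INTER_CUBIC)
o=np.vstack([np.hstack([f(t,232,150,80,60+15-15),f(s,190,150,100,75)]),np.hstack([f(t,315,165,100,75),f(s,100,245,100,75)])])
cv2.imwrite("pics/c1.png",o)
E
```

View pics/c1.png

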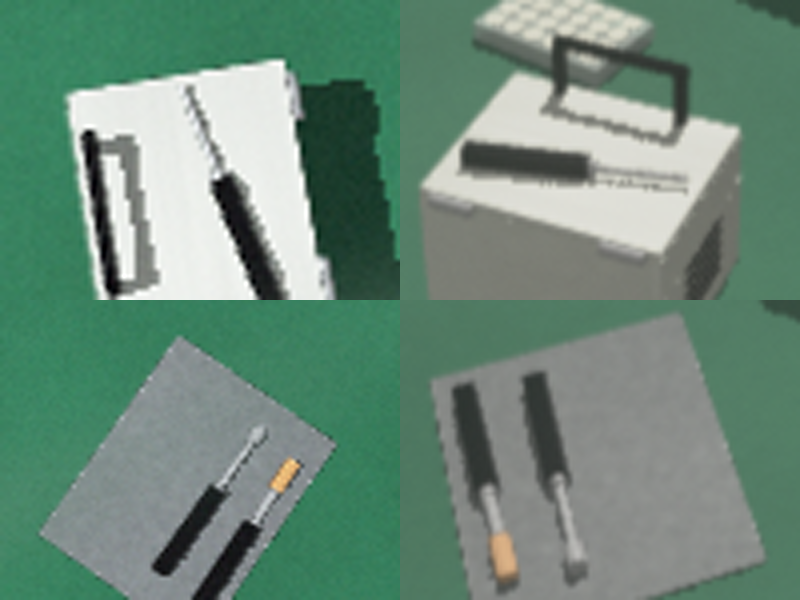

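The crop's top-left and top-right panels show the bar, from (90,135) to (118,290) in the top view and from (558,42) to (688,70) in the scene view. The driver's shaft points to +x. On the mat (bottom panels), both tools have their fronts up-right in the top view, with free space to their left. Next I'll measure these points.

```bash
python3 - <<'E'
from h import *
np.set_printoptions(precision=4,suppress=True)
T=cal("top");S=cal("scene")
t=cv2.imread("pics/top0.png");s=cv2.imread("pics/scene0.png")
f=lambda x,y,x0,y0,k:((x+.5)/k-.5+x0,(y+.5)/k-.5+y0)
b1=tri(T,f(90,135,232,150,5),S,f(288,70,190,150,4));b2=tri(T,f(118,290,232,150,5),S,f(158,42,190,150,4));print("bar",b1,b2)
def dark(im,x,y,w,h,th=60):
    m=np.zeros(im.shape[:2],np.uint8);m[y:y+h,x:x+w]=(im[y:y+h,x:x+w].max(2)<th)*255
    return [c for c in cv2.findContours(m,0,2)[0] if cv2.contourArea(c)>12]
for n,im,box in(("T",t,(247,160,50,60)),("S",s,(197,165,75,45)),("Tm",t,(325,170,75,85)),("Sm",s,(105,250,85,75))):
    for c in dark(im,*box):
        R=cv2.minAreaRect(c);print(n,R,cv2.boxPoints(R).round(1).tolist())
# white flap top, grey mat in top
hsv=cv2.cvtColor(t,cv2.COLOR_BGR2HSV)
m=((hsv[...,1]<50)&(hsv[...,2]>170)).astype(np.uint8)*255;m2=np.zeros_like(m);m2[150:235,235:310]=m[150:235,235:310]
c=max(cv2.findContours(cv2.morphologyEx(m2,3,np.ones((5,5))),0,2)[0],key=cv2.contourArea);R=cv2.minAreaRect(c);print("flap",R)
B=[onz(T,p,.116) for p in cv2.boxPoints(R)];print(np.array(B))
m=((hsv[...,1]<60)).astype(np.uint8)*255;m2=np.zeros_like(m);m2[165:260,318:405]=m[165:260,318:405]
m2=cv2.morphologyEx(m2,2,np.ones((3,3)))
c=max(cv2.findContours(cv2.morphologyEx(m2,3,np.ones((9,9))),0,2)[0],key=cv2.contourArea);R=cv2.minAreaRect(c);print("mat",R)
B=np.array([onz(T,p,.003) for p in cv2.boxPoints(R)]);print(B,B.mean(0),np.linalg.norm(B[1]-B[0]),np.linalg.norm(B[2]-B[1]))
p=dark(t,105,170,45,70,70)
c=max(p,key=cv2.contourArea);R=cv2.minAreaRect(c);print("panel",R,cv2.boxPoints(R).tolist())
E
python3 - <<'E'
import cv2,numpy as np
t=cv2.imread("pics/top0.png");s=cv2.imread("pics/scene0.png")
f=lambda im,x,y,w,h:cv2.resize(im[y:y+h,x:x+w],(400,400),interpolation=cv2.INTER_CUBIC)
cv2.imwrite("pics/c2.png",np.hstack([f(t,95,165,80,80),f(s,270,80,80,80)]))
E
```

```text
bar [0.556  0.0469 0.1602] [0.4613 0.0326 0.1576]
T ((280.8254699707031, 197.78106689453125), (26.53846549987793, 4.153846263885498), 67.38013458251953) [[273.79998779296875, 186.3000030517578], [277.6000061035156, 184.6999969482422], [287.79998779296875, 209.1999969482422], [284.0, 210.8000030517578]]
T ((251.71005249023438, 192.04293823242188), (32.5338020324707, 2.418052911758423), 81.57302856445312) [[248.10000610351562, 176.10000610351562], [250.5, 175.8000030517578], [255.3000030517578, 208.0], [252.89999389648438, 208.3000030517578]]
T ((293.5, 182.0), (30.0, 5.0), 90.0) [[291.0, 167.0], [296.0, 167.0], [296.0, 197.0], [291.0, 197.0]]
S ((256.9647521972656, 169.45883178710938), (18.439090728759766, 7.809496879577637), 49.39870071411133) [[248.0, 165.0], [253.89999389648438, 159.89999389648438], [265.8999938964844, 173.89999389648438], [260.0, 179.0]]
Tm ((370.7692565917969, 231.3461456298828), (4.437601566314697, 25.23885726928711), 33.690067291259766) [[361.8999938964844, 240.60000610351562], [375.8999938964844, 219.60000610351562], [379.6000061035156, 222.10000610351562], [3
[... 853 characters left out ...]
 46.054229736328125), 80.90972137451172)
[[ 0.5899  0.0621  0.116 ]
 [ 0.61   -0.0827  0.116 ]
 [ 0.4366 -0.1037  0.116 ]
 [ 0.4171  0.0379  0.116 ]]
mat ((361.5906066894531, 212.013427734375), (48.662376403808594, 61.44239807128906), 34.99202346801758)
[[ 0.4213 -0.1963  0.003 ]
 [ 0.5901 -0.3238  0.003 ]
 [ 0.4912 -0.4511  0.003 ]
 [ 0.3263 -0.3229  0.003 ]] [ 0.4572 -0.3235  0.003 ] 0.21156020363540676 0.1612451136395471
panel ((133.20436096191406, 205.9727020263672), (37.83872604370117, 51.386409759521484), 9.090277671813965) [[110.46333312988281, 228.35414123535156], [118.58189392089844, 177.6131134033203], [155.9453887939453, 183.5912628173828], [147.8268280029297, 234.33229064941406]]
```

View pics/c2.png

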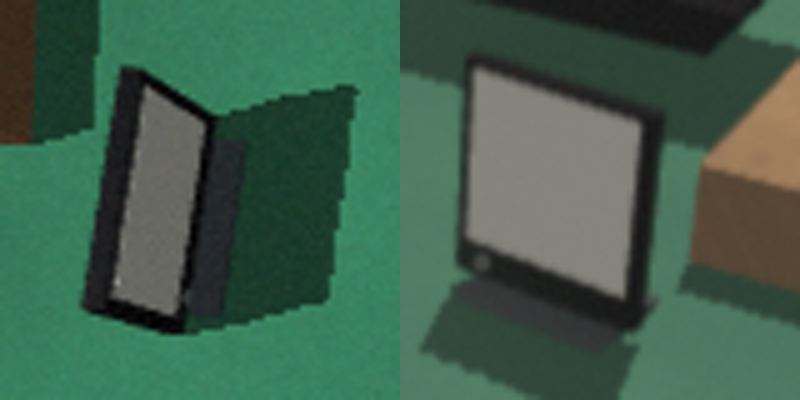

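The top view (left half, scale 5) shows the lit face with corners (145,85), (210,120), (183,307) and (110,298). In the scene view the corners are (475,68), (643,122), (630,302) and (468,240).

```bash
python3 - <<'E'
from h import *
np.set_printoptions(precision=4,suppress=True)
T=cal("top");S=cal("scene")
f=lambda x,y,x0,y0,k:((x+.5)/k-.5+x0,(y+.5)/k-.5+y0)
tp=[(145,85),(210,120),(183,307),(110,298)];sc=[(243,122),(230,302),(68,240),(75,68)]
P=np.array([tri(T,f(*a,95,165,5),S,f(*b,270,80,5)) for a,b in zip(tp,sc)]);print(P,P.mean(0))
w=(P[0]+P[1]-P[2]-P[3]);print("width",np.linalg.norm(w)/2,"yaw of face line",np.arctan2(w[1],w[0]))
a=tri(T,(275.7,185.5),S,f(190,166,190,150,4));b=tri(T,(285.9,210),S,f(62,157,190,150,4));print("handle tri",a,b)
for z in(.13,.123):
  a=onz(T,(275.7,185.5),z);b=onz(T,(285.9,210),z);d=a-b;print(z,a,b,"yaw",np.arctan2(d[1],d[0]),np.linalg.norm(d))
tip=onz(T,f(188,88,232,150,5),.123);print("tip",tip)
for x in ([[275.7,185.5],[285.9,210]],):pass
m1=(np.array([0.5901-.4213,-.3238+.1963]));print("mat yaw",np.arctan2(m1[1],m1[0]))
# tool dirs
for a,b in(((354.5,232.6),(369,212.3)),((363.7,241.8),(377.7,220.8))):
  A=onz(T,a,.017);B=onz(T,b,.017);d=B-A;print(A,B,np.arctan2(d[1],d[0]))
E
```

```text
[[0.5466 0.4301 0.1719]
 [0.5497 0.4279 0.0384]
 [0.4223 0.4395 0.0438]
 [0.4166 0.4473 0.1704]] [0.4838 0.4362 0.1061]
width 0.12948563250287354 yaw of face line -0.11133851031192758
handle tri [ 0.5317 -0.0341  0.1252] [ 0.4533 -0.0643  0.122 ]
0.13 [ 0.5297 -0.0348  0.13  ] [ 0.4521 -0.064   0.13  ] yaw 0.36059628334384786 0.08286077987128586
0.123 [ 0.531 -0.035  0.123] [ 0.453  -0.0644  0.123 ] yaw 0.360596283343848 0.08327679574884016
tip [ 0.5901 -0.0162  0.123 ]
mat yaw -0.6469047072603452
[ 0.3868 -0.2929  0.017 ] [ 0.4529 -0.3447  0.017 ] -0.664925879549892
[ 0.3561 -0.3211  0.017 ] [ 0.424  -0.3715  0.017 ] -0.6375045314299745
```

```bash
cat > d.py <<'E'
import sys
from h import *
from scipy.spatial.transform import Rotation as Ro
np.set_printoptions(precision=4,suppress=True)
x,y,z,yaw=map(float,sys.argv[1:5]);s=r.observe();R=Ro.from_quat(s["ee_rot"]);M=R.as_matrix()
cy=np.arctan2(M[1,0],M[0,0]);a=cy-yaw;a=(a+np.pi/2)%np.pi-np.pi/2
print("d",R.inv().apply(np.array([x,y,z])-s["ee_pos"]),"turn",round(a,3),"| yaw",round(cy,3),"tilt",M[:,2],"pos",s["ee_pos"],"q",s["q"],"F",s["contact_force"],"grip",round(s["grip_width"],4),s["gripper_force"],"t",s["t"])
E
```

Request:
{"fn": "nudge_tcp", "kwargs": {
  "segments": [
    [0.037, -0.034, 0, 0, 0.045],
    [0.073, -0.068, 0, 0, 0.045],
    [0.11, -0.102, 0, -0.03, 0.045],
    [0.147, -0.136, 0, -0.03, 0.045],
    [0.184, -0.17, 0, -0.03, 0.045]
  ]
}}

```text
t: 0.6
ee_pos: [0.3186, -0.3722, 0.2262]
ee_rot: [0.985, 0.175, -0.0, -0.0]
contact_force: [1.1, 0.3, 0.5]
grip_width: 0.0451
gripper_force: 0.0
```

```bash
python3 d.py 0.497 -0.048 0.2 0.35
```

```text
d [ 0.2792 -0.2429  0.0262] turn 0.002 | yaw 0.352 tilt [-0.0002  0.0001 -1.    ] pos [ 0.3186 -0.3722  0.2262] q [ 0.8264  0.2213 -0.0874  1.8874  0.0224  1.0339 -0.4895] F [1.0827 0.2843 0.452 ] grip 0.0451 0.0 t 0.6
```

Request:
{"fn": "nudge_tcp", "kwargs": {
  "segments": [
    [0.038, -0.033, 0, 0, 0.045],
    [0.075, -0.065, 0, 0, 0.045],
    [0.112, -0.098, 0, 0, 0.045],
    [0.15, -0.13, 0, 0, 0.045],
    [0.188, -0.163, 0, 0, 0.045]
  ]
}}

```text
t: 1.1
ee_pos: [0.4387, -0.1548, 0.2264]
ee_rot: [0.985, 0.175, -0.0, 0.0]
contact_force: [0.6, 0.4, -0.2]
grip_width: 0.0448
gripper_force: 0.0
```

Request:
{"fn": "nudge_tcp", "kwargs": {
  "segments": [
    [0.038, -0.033, 0, 0, 0.045],
    [0.075, -0.065, 0, 0, 0.045],
    [0.091, -0.08, 0, 0, 0.045],
    [0.091, -0.08, 0, 0, 0.045]
  ]
}}

```text
t: 1.5
ee_pos: [0.4972, -0.046, 0.2261]
ee_rot: [0.984, 0.178, 0.0, -0.001]
contact_force: [0.2, 0.1, 0.1]
grip_width: 0.045
gripper_force: 0.0
```

```bash
python3 d.py 0.497 -0.048 0.124 0.35
python3 - <<'E'
from h import *
np.set_printoptions(precision=4,suppress=True)
W=cal("wrist");im=r.snapshot("wrist");cv2.imwrite("pics/w1.png",im)
print(W[1],-W[1].T@W[2])
for z in(.123,):
  for X in([.497,-.048,z],[.453,-.0644,z],[.59,-.0162,z],[.4613,.0326,.158],[.556,.0469,.158]):print(proj(W,X))
E
```

```text
d [-0.001   0.002   0.1021] turn 0.008 | yaw 0.358 tilt [ 0.0002  0.0018 -1.    ] pos [ 0.4972 -0.046   0.2261] q [ 0.2576  0.2567 -0.332   1.8513  0.0936  1.0486 -1.3239] F [0.1695 0.0631 0.0912] grip 0.045 0.0 t 1.5
[[ 0.3517 -0.9361 -0.0009]
 [-0.8953 -0.3367  0.2916]
 [-0.2733 -0.1017 -0.9565]] [ 0.5663 -0.0185  0.3737]
[260.855  188.0105]
[260.4819 242.5581]
[265.6233  53.1545]
[133.4946 209.6709]
[149.7754  64.5748]
```

View pics/w1.png

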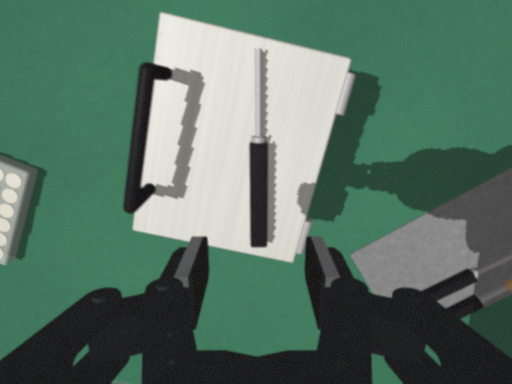

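The wrist view shows the handle vertical from (259,142) to (259,246), the tip at (261,48) and the bar at left. The tool is centred and aligned, so I'll descend, keeping the fingertips just above the flap.

Request:
{"fn": "nudge_tcp", "kwargs": {
  "segments": [
    [-0.001, 0, 0.045, 0, 0.045],
    [-0.001, 0, 0.075, 0, 0.045],
    [-0.001, 0, 0.087, 0, 0.045],
    [-0.001, 0, 0.087, 0, 0.0],
    [-0.001, 0, 0.087, 0, 0.0]
  ],
  "grip_n": 30
}}

```text
t: 2.05
ee_pos: [0.4957, -0.0512, 0.1404]
ee_rot: [0.985, 0.174, 0.0, 0.0]
contact_force: [0.0, 0.3, -0.0]
grip_width: 0.0167
gripper_force: 0.0
```

Request:
{"fn": "nudge_tcp", "kwargs": {
  "segments": [
    [0, 0, 0, 0, 0],
    [0, 0, 0, 0, 0]
  ]
}}

```text
t: 2.25
ee_pos: [0.4961, -0.0507, 0.1407]
ee_rot: [0.985, 0.175, 0.001, 0.0]
contact_force: [-0.7, -0.3, 0.6]
grip_width: -0.0004
gripper_force: 0.0
```

```bash
python3 d.py 0.497 -0.048 0.138 0.35
```

```text
d [ 0.0018 -0.0022  0.0027] turn 0.001 | yaw 0.351 tilt [ 0.0023 -0.0003 -1.    ] pos [ 0.4961 -0.0507  0.1407] q [ 0.2439  0.3503 -0.3166  1.9637  0.1437  0.8465 -1.3693] F [-0.6632 -0.3034  0.5635] grip -0.0004 0.0 t 2.25
```

Request:
{"fn": "nudge_tcp", "kwargs": {
  "segments": [
    [0, 0, 0, 0, 0.05],
    [0, 0, -0.03, 0, 0.05],
    [0, 0, -0.06, 0, 0.05],
    [0, 0, -0.06, 0, 0.05]
  ]
}}

```text
t: 2.65
ee_pos: [0.4976, -0.0503, 0.2034]
ee_rot: [0.985, 0.175, 0.003, 0.001]
contact_force: [0.4, 0.6, 0.1]
grip_width: 0.0501
gripper_force: 0.0
```

```bash
python3 d.py 0.497 -0.048 0.138 0.35
python3 - <<'E'
from h import *
W=cal("wrist");im=r.snapshot("wrist");cv2.imwrite("pics/w2.png",im)
np.savez("w2.npz",K=W[0],R=W[1],t=W[2])
E
```

```text
d [-0.0002 -0.0026  0.0653] turn 0.002 | yaw 0.352 tilt [ 0.0068 -0.0004 -1.    ] pos [ 0.4976 -0.0503  0.2034] q [ 0.26    0.2767 -0.3287  1.8868  0.1068  0.9881 -1.3343] F [0.3565 0.5869 0.1458] grip 0.0501 0.0 t 2.65
```

View pics/w2.png

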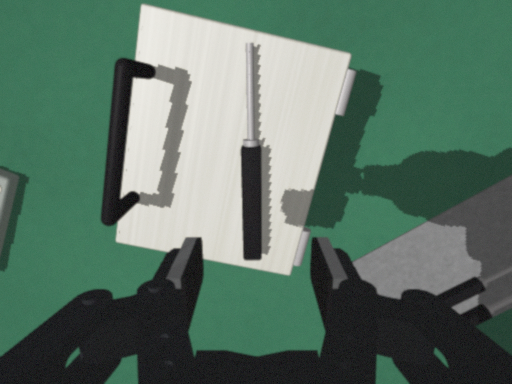

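The wrist view shows the driver unmoved, with its handle from (251,147) to (252,259), tip at (250,43) and fingers open at (190,240) and (325,240). The grasp closed above or beside it. I'll check heights across views next.

```bash
python3 - <<'E'
from h import *
np.set_printoptions(precision=4,suppress=True)
d=np.load("w2.npz");W=(d["K"],d["R"],d["t"]);T=cal("top");S=cal("scene")
p=np.array([.4976,-.0503,.2034])
print("TCP px",proj(W,p),"tips",proj(W,p-[0,0,.019]),proj(W,p-[0,0,.01]), "below",proj(W,[.4976,-.0503,.13]))
y=np.array([np.sin(.352),-np.cos(.352),0])
for k in(0,.01,.019):print(k,proj(W,p+y*.025-[0,0,k]),proj(W,p-y*.025-[0,0,k]))
t=r.snapshot("top");s=r.snapshot("scene");cv2.imwrite("pics/t2.png",t);cv2.imwrite("pics/s2.png",s)
t=cv2.imread("pics/top0.png")
print("joint tri",tri(T,(275.7,185.7),W,(251,147)),"end",tri(T,(285.9,210),W,(252,259)),"tip",tri(T,(269.6,167.6),W,(250,43)))
f=lambda x,y,x0,y0,k:((x+.5)/k-.5+x0,(y+.5)/k-.5+y0)
print("S",tri(S,f(190,166,190,150,4),W,(251,147)),tri(S,f(62,157,190,150,4),W,(252,259)))
for z in(.116,.123,.13):print(z,onz(W,(251,147),z),onz(W,(252,259),z),onz(W,(250,43),z))
# flap corners: wrist vs scene (left-near corner and right-far)
print("bar ends",tri(W,(123,64),T,(250,177)),tri(W,(108,219),T,(255.6,208)))
print("flap",tri(W,(291,275),S,f(28,185,190,150,4)),tri(W,(350,55),S,f(265,253,190,150,4)),tri(W,(143,5),S,f(340,127,190,150,4)))
E
```

```text
TCP px [259.6453 247.2156] tips [259.1979 231.356 ] [259.398  238.4509] below [258.3034 199.6461]
0 [310.9199 247.1993] [208.3129 247.2319]
0.01 [307.8242 238.4401] [210.9203 238.4616]
0.019 [305.3182 231.3494] [213.0308 231.3626]
joint tri [ 0.5299 -0.0343  0.1253] end [ 0.4522 -0.0635  0.1285] tip [ 0.5877 -0.0149  0.1346]
S [ 0.5312 -0.0324  0.1244] [ 0.4509 -0.0628  0.121 ]
0.116 [ 0.5283 -0.0335  0.116 ] [ 0.4456 -0.0644  0.116 ] [ 0.592  -0.0097  0.116 ]
0.123 [ 0.5294 -0.0332  0.123 ] [ 0.4492 -0.0632  0.123 ] [ 0.5912 -0.0101  0.123 ]
0.13 [ 0.5306 -0.0329  0.13  ] [ 0.4528 -0.062   0.13  ] [ 0.5904 -0.0105  0.13  ]
bar ends [0.5523 0.0447 0.1662] [0.4583 0.0318 0.1554]
flap [ 0.4479 -0.0964  0.1197] [ 0.6102 -0.0724  0.1148] [0.5904 0.0618 0.1169]
```

Request:
{"fn": "nudge_tcp", "kwargs": {
  "segments": [
    [0, -0.004, 0.03, 0, 0.03],
    [0, -0.004, 0.06, 0, 0.03],
    [0, -0.004, 0.068, 0, 0.03],
    [0, -0.004, 0.068, 0, 0.03]
  ]
}}

```text
t: 3.2
ee_pos: [0.4925, -0.0468, 0.13]
ee_rot: [0.985, 0.175, -0.002, -0.0]
contact_force: [-0.7, -0.0, -0.3]
grip_width: 0.0303
gripper_force: 0.0
```

```bash
python3 d.py 0.495 -0.0465 0.136 0.358
```

```text
d [ 0.0024  0.0006 -0.0061] turn -0.006 | yaw 0.352 tilt [-0.0039  0.0002 -1.    ] pos [ 0.4925 -0.0468  0.13  ] q [ 0.2363  0.3624 -0.3175  1.979   0.1504  0.8264 -1.3835] F [-0.6584 -0.0231 -0.3312] grip 0.0303 0.0 t 3.2
```

Request:
{"fn": "nudge_tcp", "kwargs": {
  "segments": [
    [0, 0, 0.003, 0, 0.03],
    [0, 0, 0.003, 0, 0.03]
  ]
}}

```text
t: 3.4
ee_pos: [0.4945, -0.0468, 0.1291]
ee_rot: [0.985, 0.175, 0.001, 0.0]
contact_force: [-0.7, -0.3, 0.5]
grip_width: 0.03
gripper_force: 0.0
```

```bash
python3 d.py 0.495 -0.0465 0.136 0.358
```

```text
d [ 0.0006 -0.0001 -0.0069] turn -0.006 | yaw 0.352 tilt [ 0.0013 -0.0001 -1.    ] pos [ 0.4945 -0.0468  0.1291] q [ 0.2356  0.3636 -0.317   1.9798  0.1526  0.8194 -1.3856] F [-0.6695 -0.2816  0.456 ] grip 0.03 0.0 t 3.4
```

Request:
{"fn": "nudge_tcp", "kwargs": {
  "segments": [
    [0, 0, -0.003, 0, 0.02],
    [0, 0, -0.003, 0, 0.0]
  ],
  "grip_n": 30
}}

```text
t: 3.6
ee_pos: [0.4945, -0.0468, 0.1325]
ee_rot: [0.985, 0.175, 0.001, 0.0]
contact_force: [-0.7, 1.2, 0.1]
grip_width: 0.0068
gripper_force: 0.0
```

Request:
{"fn": "nudge_tcp", "kwargs": {
  "segments": [
    [0, 0, 0, 0, 0],
    [0, 0, 0, 0, 0]
  ]
}}

```text
t: 3.8
ee_pos: [0.494, -0.0468, 0.1317]
ee_rot: [0.985, 0.175, 0.0, 0.0]
contact_force: [0.0, -0.0, -0.9]
grip_width: -0.0001
gripper_force: 0.0
```

```bash
python3 d.py 0.495 -0.0465 0.136 0.358
```

```text
d [ 0.0011  0.0001 -0.0043] turn -0.006 | yaw 0.352 tilt [ 0.0005 -0.0001 -1.    ] pos [ 0.494  -0.0468  0.1317] q [ 0.2366  0.3599 -0.3179  1.9775  0.1505  0.826  -1.3836] F [ 0.0172 -0.0344 -0.901 ] grip -0.0001 0.0 t 3.8
```

```bash
python3 - <<'E'
from h import *
np.set_printoptions(precision=4,suppress=True)
W=cal("wrist");w=r.snapshot("wrist");s=r.snapshot("scene");S=cal("scene")
np.savez("w3.npz",K=W[0],R=W[1],t=W[2])
cv2.imwrite("pics/s3.png",s);cv2.imwrite("pics/w3r.png",w)
cv2.imwrite("pics/w3.png",np.hstack([cv2.resize(w,(400,300)),cv2.resize(s[130:220,180:300],(400,300),interpolation=2)]))
p=[.494,-.0468,.1317];q=[.494,-.0468,.1127]
for X in(p,q):print(proj(W,X)*400/512,((proj(S,X)-[180,130])/.3+[400,0]))
E
```

```text
[202.9205 193.0083] [538.589  190.9368]
[202.6317 180.4798] [539.6734 210.0421]
```

View pics/w3.png

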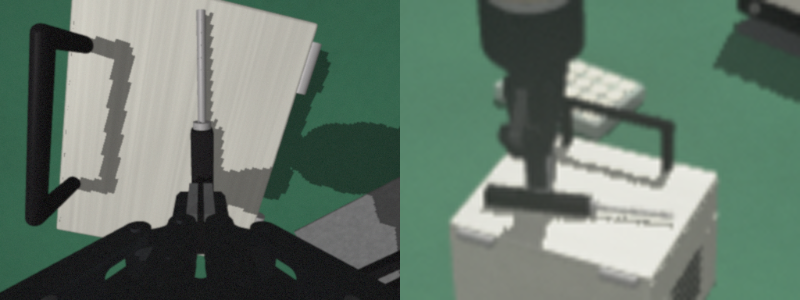

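The wrist view (left) shows the closed fingers centred over the handle. The scene view (right) shows their tips at about (540,188), still at the handle's top face. The fingers therefore end higher than expected, so I'll feel downward in small steps while watching the force.

Request:
{"fn": "nudge_tcp", "kwargs": {
  "segments": [
    [0, 0, 0, 0, 0.035],
    [0, 0, 0, 0, 0.035],
    [0, 0, 0.005, 0, 0.035],
    [0, 0, 0.005, 0, 0.035]
  ]
}}

```text
t: 4.3
ee_pos: [0.4934, -0.0468, 0.1257]
ee_rot: [0.985, 0.175, -0.0, -0.0]
contact_force: [-1.0, 0.3, 0.0]
grip_width: 0.0348
gripper_force: 0.0
```

Request:
{"fn": "nudge_tcp", "kwargs": {
  "segments": [
    [0, 0, 0.003, 0, 0.035],
    [0, 0, 0.003, 0, 0.035]
  ]
}}

```text
t: 4.5
ee_pos: [0.4935, -0.0468, 0.1229]
ee_rot: [0.985, 0.175, -0.0, -0.0]
contact_force: [-0.3, 0.9, -0.2]
grip_width: 0.0352
gripper_force: 0.0
```

Request:
{"fn": "nudge_tcp", "kwargs": {
  "segments": [
    [0, 0, 0.002, 0, 0.035],
    [0, 0, 0.002, 0, 0.035]
  ]
}}

```text
t: 4.7
ee_pos: [0.4937, -0.0468, 0.1212]
ee_rot: [0.985, 0.175, -0.0, -0.0]
contact_force: [0.6, -0.8, 0.4]
grip_width: 0.035
gripper_force: 0.0
```

Request:
{"fn": "nudge_tcp", "kwargs": {
  "segments": [
    [0, 0, 0.002, 0, 0.035],
    [0, 0, 0.002, 0, 0.035]
  ]
}}

```text
t: 4.9
ee_pos: [0.4937, -0.0468, 0.1192]
ee_rot: [0.985, 0.175, -0.0, -0.0]
contact_force: [-0.0, -1.3, -0.1]
grip_width: 0.0351
gripper_force: 0.0
```

Request:
{"fn": "nudge_tcp", "kwargs": {
  "segments": [
    [0, 0, 0, 0, 0.0],
    [0, 0, 0, 0, 0.0],
    [0, 0, 0, 0, 0]
  ],
  "grip_n": 30
}}

```text
t: 5.2
ee_pos: [0.4938, -0.0468, 0.1195]
ee_rot: [0.985, 0.175, 0.0, 0.0]
contact_force: [-0.6, 0.1, 1.8]
grip_width: 0.0123
gripper_force: 31.1
```

```bash
python3 d.py 0.495 -0.0465 0.136 0.358
```

```text
d [ 0.0012  0.0001 -0.0165] turn -0.006 | yaw 0.352 tilt [ 0.0001 -0.0001 -1.    ] pos [ 0.4938 -0.0468  0.1195] q [ 0.2323  0.3763 -0.3141  1.9903  0.1594  0.7981 -1.392 ] F [-0.5621  0.1322  1.7562] grip 0.0123 31.081178784370422 t 5.2
```

Request:
{"fn": "nudge_tcp", "kwargs": {
  "segments": [
    [0, 0, -0.03, 0, 0],
    [0, 0, -0.07, 0, 0],
    [-0.02, 0.04, -0.08, 0.14, 0],
    [-0.04, 0.08, -0.08, 0.28, 0],
    [-0.06, 0.11, -0.08, 0.42, 0]
  ],
  "grip_n": 40
}}

```text
t: 5.7
ee_pos: [0.4754, -0.1733, 0.2001]
ee_rot: [0.999, -0.037, 0.001, 0.001]
contact_force: [0.0, -0.6, -0.8]
grip_width: 0.0123
gripper_force: 41.9
```

```bash
python3 d.py 0.458 -0.2716 0.1 -0.65
```

```text
d [-0.0102  0.0992  0.1002] turn 0.575 | yaw -0.075 tilt [ 0.0016 -0.0012 -1.    ] pos [ 0.4754 -0.1733  0.2001] q [ 0.3968  0.2792 -0.1906  1.883   0.0637  0.9833 -1.4675] F [ 0.0219 -0.6202 -0.8349] grip 0.0123 41.91812038421631 t 5.7
```

Request:
{"fn": "nudge_tcp", "kwargs": {
  "segments": [
    [-0.003, 0.035, 0, 0.14, 0],
    [-0.006, 0.07, 0.03, 0.28, 0],
    [-0.01, 0.1, 0.07, 0.42, 0],
    [-0.01, 0.1, 0.1, 0.575, 0],
    [-0.01, 0.1, 0.1, 0.575, 0]
  ]
}}

```text
t: 6.2
ee_pos: [0.4555, -0.2693, 0.0958]
ee_rot: [0.948, -0.318, -0.004, -0.0]
contact_force: [-0.1, 0.7, -0.7]
grip_width: 0.0123
gripper_force: 41.9
```

```bash
python3 d.py 0.458 -0.2716 0.03 -0.65
python3 - <<'E'
from h import *
w=r.snapshot("wrist");t=r.snapshot("top");s=r.snapshot("scene")
cv2.imwrite("pics/t4.png",t);cv2.imwrite("pics/s4.png",s);cv2.imwrite("pics/w4r.png",w)
f=lambda a,w,h:cv2.resize(a,(w,h),interpolation=2)
cv2.imwrite("pics/w4.png",np.vstack([np.hstack([f(w,400,300),f(s[240:330,100:220],400,300)]),np.hstack([f(t[165:255,310:430],400,300),f(t[150:240,220:340],400,300)])]))
np.set_printoptions(precision=4,suppress=True)
S=cal("scene");p=r.observe()["ee_pos"]
for k in(0,.019):print(((proj(S,p-[0,0,k])-[100,240])/.3+[400,0]))
E
```

```text
d [0.0039 0.0002 0.0658] turn 0.002 | yaw -0.648 tilt [-0.0069  0.0028 -1.    ] pos [ 0.4555 -0.2693  0.0958] q [ 0.4528  0.4369 -0.0268  1.947   0.0168  0.7653 -1.802 ] F [-0.1372  0.6914 -0.7163] grip 0.0123 41.900959610939026 t 6.2
[588.2857  12.2122]
[591.9177  31.3594]
```

View pics/w4.png

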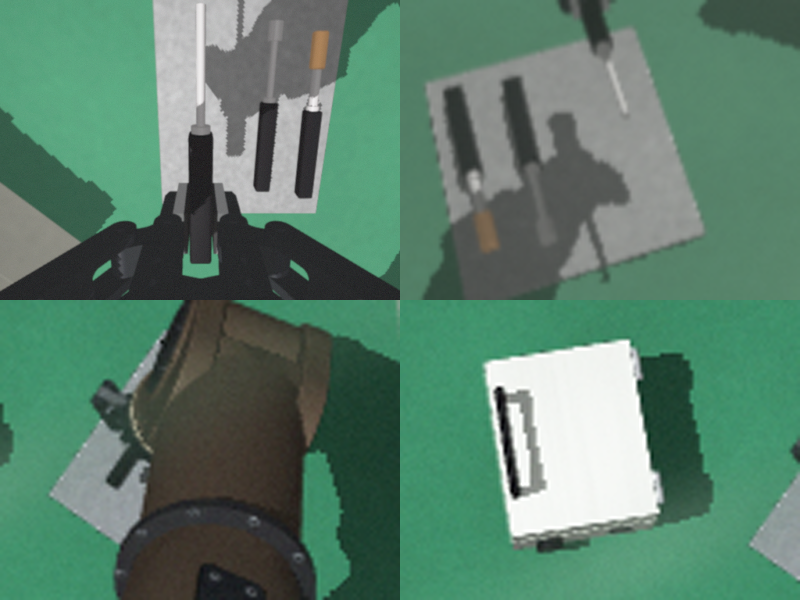

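The wrist panel shows the driver held parallel to the two mat tools over the free half. The top-right panel confirms it above the mat, and bottom-right shows the flap clear. I'll lower it by feel.

Request:
{"fn": "nudge_tcp", "kwargs": {
  "segments": [
    [0.003, 0, 0.03, 0, 0],
    [0.003, 0, 0.06, 0, 0],
    [0.003, 0, 0.078, 0, 0],
    [0.003, 0, 0.078, 0, 0]
  ]
}}

```text
t: 6.75
ee_pos: [0.4612, -0.2706, 0.0212]
ee_rot: [0.949, -0.314, -0.0, -0.0]
contact_force: [0.3, 0.3, -1.1]
grip_width: 0.0125
gripper_force: 41.9
```

Request:
{"fn": "nudge_tcp", "kwargs": {
  "segments": [
    [0, 0, 0.005, 0, 0],
    [0, 0, 0.005, 0, 0]
  ]
}}

```text
t: 6.95
ee_pos: [0.4622, -0.2718, 0.0177]
ee_rot: [0.949, -0.315, 0.001, 0.0]
contact_force: [-0.2, 0.1, -1.0]
grip_width: 0.0121
gripper_force: 41.9
```

Request:
{"fn": "nudge_tcp", "kwargs": {
  "segments": [
    [0, 0, 0.003, 0, 0],
    [0, 0, 0.003, 0, 0]
  ]
}}

```text
t: 7.15
ee_pos: [0.4614, -0.2717, 0.014]
ee_rot: [0.949, -0.316, 0.001, 0.0]
contact_force: [0.3, 0.2, -0.1]
grip_width: 0.0123
gripper_force: 41.9
```

```bash
python3 d.py 0.458 -0.2716 0.0065 -0.65
```

```text
d [-0.0028  0.0019  0.0075] turn 0.007 | yaw -0.643 tilt [ 0.001  -0.0005 -1.    ] pos [ 0.4614 -0.2717  0.014 ] q [ 0.4521  0.5659 -0.0269  1.9964  0.0265  0.5785 -1.8065] F [ 0.309   0.1886 -0.1283] grip 0.0123 41.90602362155914 t 7.15
```

Request:
{"fn": "nudge_tcp", "kwargs": {
  "segments": [
    [0, 0, 0.003, 0, 0],
    [0, 0, 0.003, 0, 0]
  ]
}}

```text
t: 7.35
ee_pos: [0.4609, -0.2716, 0.0102]
ee_rot: [0.949, -0.316, -0.0, 0.0]
contact_force: [1.1, 0.1, -0.9]
grip_width: 0.0127
gripper_force: 41.9
```

Request:
{"fn": "nudge_tcp", "kwargs": {
  "segments": [
    [0, 0, 0.002, 0, 0],
    [0, 0, 0.002, 0, 0]
  ]
}}

```text
t: 7.55
ee_pos: [0.4608, -0.2716, 0.0082]
ee_rot: [0.949, -0.316, -0.0, 0.0]
contact_force: [-0.3, -0.7, -1.0]
grip_width: 0.0125
gripper_force: 41.9
```

Request:
{"fn": "nudge_tcp", "kwargs": {
  "segments": [
    [0, 0, 0.001, 0, 0],
    [0, 0, 0.001, 0, 0]
  ]
}}

```text
t: 7.75
ee_pos: [0.4609, -0.2716, 0.0073]
ee_rot: [0.949, -0.316, -0.0, 0.0]
contact_force: [-0.3, 0.3, -0.5]
grip_width: 0.0121
gripper_force: 41.9
```

Request:
{"fn": "nudge_tcp", "kwargs": {
  "segments": [
    [0, 0, 0.001, 0, 0],
    [0, 0, 0.001, 0, 0]
  ],
  "only": "pos|con"
}}

```text
ee_pos: [0.4611, -0.2716, 0.0066]
contact_force: [-1.0, 0.9, 3.4]
```

Request:
{"fn": "nudge_tcp", "kwargs": {
  "segments": [
    [0, 0, 0.001, 0, 0],
    [0, 0, 0.001, 0, 0]
  ],
  "only": "pos|con"
}}

```text
ee_pos: [0.4611, -0.2717, 0.0066]
contact_force: [-5.3, 3.2, 17.7]
```

Request:
{"fn": "nudge_tcp", "kwargs": {
  "segments": [
    [0, 0, 0.001, 0, 0],
    [0, 0, 0.001, 0, 0]
  ],
  "only": "pos|con"
}}

```text
ee_pos: [0.4611, -0.2717, 0.0065]
contact_force: [-7.4, 4.6, 30.4]
```

Request:
{"fn": "nudge_tcp", "kwargs": {
  "segments": [
    [0, 0, -0.002, 0, 0],
    [0, 0, -0.002, 0, 0.035],
    [0, 0, -0.002, 0, 0.035],
    [0, 0, -0.002, 0, 0.035]
  ]
}}

```text
t: 8.75
ee_pos: [0.4609, -0.2716, 0.0061]
ee_rot: [0.949, -0.316, -0.0, 0.0]
contact_force: [-0.7, -0.1, 0.5]
grip_width: 0.035
gripper_force: 0.0
```

Request:
{"fn": "nudge_tcp", "kwargs": {
  "segments": [
    [0, 0, -0.02, 0, 0.035],
    [0, 0, -0.06, 0, 0.035],
    [0, 0, -0.1, 0, 0.035],
    [0, 0, -0.15, 0, 0.035],
    [0, 0, -0.2, 0, 0.035]
  ]
}}

```text
t: 9.25
ee_pos: [0.4604, -0.2713, 0.2079]
ee_rot: [0.949, -0.316, -0.001, -0.0]
contact_force: [1.8, -0.3, -0.4]
grip_width: 0.0349
gripper_force: 0.0
```

```bash
python3 d.py 0.5071 0.0393 0.26 0.14
python3 - <<'E'
from h import *
for n in("wrist","scene","top"):cv2.imwrite(f"pics/{n}5.png",r.snapshot(n))
W=cal("wrist");np.savez("w5.npz",K=W[0],R=W[1],t=W[2])
w=cv2.imread("pics/wrist5.png");s=cv2.imread("pics/scene5.png")
np.set_printoptions(precision=4,suppress=True)
def dark(im,x,y,w,h,th):
    m=np.zeros(im.shape[:2],np.uint8);m[y:y+h,x:x+w]=(im[y:y+h,x:x+w].max(2)<th)*255
    return [cv2.minAreaRect(c) for c in cv2.findContours(m,0,2)[0] if cv2.contourArea(c)>40]
S=cal("scene");M=np.array([.4572,-.3235]);c,sn=np.cos(-.645),np.sin(-.645)
def mat(p):d=p[:2]-M;return np.array([d[0]*c+d[1]*sn,-d[0]*sn+d[1]*c])
for n,im,C,b in(("S",s,S,(100,245,100,80)),("W",w,W,(0,0,512,250))):
  for th in(45,60):
    for R in dark(im,*b,th):
      B=cv2.boxPoints(R);e=sorted(range(1,4),key=lambda i:np.linalg.norm(B[i]-B[0]))[0];o=[i for i in range(1,4) if i!=e]
      A1=(B[0]+B[e])/2;A2=(B[o[0]]+B[o[1]])/2
      p,q=onz(C,A1,.014),onz(C,A2,.014);print(n,th,np.round(R[0]),np.round(R[1]),"mat",mat(p),mat(q))
E
```

```text
d [-0.149  -0.2765 -0.052 ] turn -0.783 | yaw -0.643 tilt [-0.001   0.0005 -1.    ] pos [ 0.4604 -0.2713  0.2079] q [ 0.4516  0.3079 -0.0245  1.8164  0.0087  1.0186 -1.7904] F [ 1.8418 -0.29   -0.35  ] grip 0.0349 0.0 t 9.25
S 60 [118. 278.] [24.  4.] mat [-0.0807 -0.0595] [-0.003  -0.0579]
S 60 [135. 276.] [24.  4.] mat [-0.0723 -0.0176] [ 0.0056 -0.0196]
W 45 [298. 242.] [ 5. 13.] mat [-0.1267 -0.003 ] [-0.1107 -0.0024]
W 45 [214. 242.] [ 6. 13.] mat [-0.127   0.0928] [-0.111   0.0923]
W 45 [353. 171.] [11. 75.] mat [-0.0776 -0.0579] [ 0.0038 -0.057 ]
W 60 [298. 242.] [13.  7.] mat [-0.1107 -0.0024] [-0.1267 -0.003 ]
W 60 [214. 242.] [13.  7.] mat [-0.111   0.0917] [-0.127   0.0922]
W 60 [354. 171.] [13. 77.] mat [-0.0788 -0.0587] [ 0.0047 -0.0573]
W 60 [316. 164.] [13. 77.] mat [-0.0709 -0.0171] [ 0.0117 -0.0182]
W 60 [256. 162.] [77. 11.] mat [0.0128 0.0451] [-0.0695  0.0448]
```

The driver lies on the mat with its handle at mat x from -0.070 to 0.013 and y = 0.045, parallel to its neighbours. Next is the bar.

Request:
{"fn": "nudge_tcp", "kwargs": {
  "segments": [
    [-0.02, -0.04, -0.02, -0.14, 0.04],
    [-0.04, -0.08, -0.03, -0.28, 0.04],
    [-0.06, -0.12, -0.04, -0.42, 0.04],
    [-0.08, -0.16, -0.05, -0.56, 0.04],
    [-0.1, -0.2, -0.05, -0.7, 0.04]
  ]
}}

```text
t: 9.9
ee_pos: [0.501, -0.0498, 0.2563]
ee_rot: [1.0, 0.031, -0.0, -0.0]
contact_force: [1.5, -0.9, 0.4]
grip_width: 0.04
gripper_force: 0.0
```

```bash
python3 d.py 0.507 0.039 0.25 0.14
```

```text
d [ 0.0115 -0.0883  0.0063] turn -0.078 | yaw 0.062 tilt [-0.  0. -1.] pos [ 0.501  -0.0498  0.2563] q [ 0.2102  0.23   -0.2639  1.8019  0.0661  1.1183 -1.5845] F [ 1.5005 -0.8749  0.4431] grip 0.04 0.0 t 9.9
```

Request:
{"fn": "nudge_tcp", "kwargs": {
  "segments": [
    [0.006, -0.045, 0, -0.078, 0.04],
    [0.011, -0.088, 0, -0.078, 0.04],
    [0.011, -0.088, 0, -0.078, 0.04]
  ]
}}

```text
t: 10.2
ee_pos: [0.506, 0.044, 0.2551]
ee_rot: [0.997, 0.072, -0.001, -0.002]
contact_force: [-0.1, 0.4, 0.8]
grip_width: 0.04
gripper_force: 0.0
```

```bash
python3 d.py 0.507 0.039 0.146 0.14
python3 - <<'E'
from h import *
np.set_printoptions(precision=4,suppress=True)
W=cal("wrist");w=r.snapshot("wrist");cv2.imwrite("pics/wrist6.png",w)
a,b=proj(W,[.4613,.0326,.158]),proj(W,[.556,.0469,.158]);print("exp",a,b)
m=(w.max(2)<60).astype(np.uint8)*255;m[int(a[1])+45:]=0
for c in cv2.findContours(m,0,2)[0]:
  if cv2.contourArea(c)>100:print(cv2.minAreaRect(c),cv2.boundingRect(c),[onz(W,p,.158)[:2] for p in cv2.boxPoints(cv2.minAreaRect(c))])
E
```

```text
d [0.0004 0.0054 0.1091] turn 0.004 | yaw 0.144 tilt [-0.0021  0.0032 -1.    ] pos [0.506  0.044  0.2551] q [ 0.0804  0.2461 -0.3311  1.7883  0.0839  1.1227 -1.7047] F [-0.1375  0.3634  0.7737] grip 0.04 0.0 t 10.2
exp [264.6065 242.9791] [264.9974 122.2616]
((505.1997375488281, 269.2413330078125), (14.46513843536377, 23.595956802368164), 54.78240966796875) (492, 257, 20, 23) [array([ 0.4643, -0.1563]), array([ 0.4786, -0.1674]), array([ 0.4692, -0.1782]), array([ 0.4546, -0.167 ])]
((329.0, 261.5), (49.0, 58.0), 90.0) (300, 237, 59, 50) [array([0.4706, 0.0054]), array([ 0.4774, -0.0405]), array([ 0.4335, -0.051 ]), array([ 0.4264, -0.0029])]
((184.0, 261.5), (49.0, 58.0), 90.0) (155, 237, 59, 50) [array([0.4537, 0.1203]), array([0.4605, 0.0743]), array([0.4156, 0.0695]), array([0.4085, 0.1177])]
((492.4311828613281, 228.64085388183594), (14.34516716003418, 57.00685501098633), 52.594642639160156) (466, 206, 46, 44) [array([ 0.4872, -0.1263]), array([ 0.5207, -0.1513]), array([ 0.5127, -0.1616]), array([ 0.4785, -0.1366])]
((262.9883728027344, 180.9998779296875), (9.371459007263184, 128.0146026611328), 0.6661999821662903) (258, 117, 11, 129) [array([0.4587, 0.038 ]), array([0.5591, 0.0517]), array([0.56 , 0.045]), array([0.4598, 0.0305])]
((68.99846649169922, 5.4723076820373535), (10.151013374328613, 36.221923828125), 86.8201675415039) (51, 0, 37, 12) [array([0.6126, 0.1974]), array([0.6172, 0.174 ]), array([0.6112, 0.1736]), array([0.6066, 0.1972])]
```

Request:
{"fn": "nudge_tcp", "kwargs": {
  "segments": [
    [0.002, 0.003, 0.04, 0.004, 0.04],
    [0.002, 0.003, 0.08, 0.004, 0.04],
    [0.002, 0.003, 0.108, 0.004, 0.04],
    [0.002, 0.003, 0.108, 0.004, 0.0],
    [0.002, 0.003, 0.108, 0.004, 0.0]
  ],
  "grip_n": 20
}}

```text
t: 10.75
ee_pos: [0.5059, 0.0374, 0.1476]
ee_rot: [0.998, 0.066, -0.004, -0.002]
contact_force: [-16.9, 28.1, 8.4]
grip_width: 0.012
gripper_force: 14.6
```

Request:
{"fn": "nudge_tcp", "kwargs": {
  "segments": [
    [0, 0, 0, 0, 0],
    [0, 0, 0, 0, 0]
  ]
}}

```text
t: 10.95
ee_pos: [0.5057, 0.0385, 0.1489]
ee_rot: [0.998, 0.067, -0.003, -0.002]
contact_force: [-14.7, 15.8, 4.7]
grip_width: 0.0085
gripper_force: 23.6
```

```bash
python3 d.py 0.509 0.0413 0.146 0.14
```

```text
d [ 0.0036 -0.0023  0.0029] turn -0.005 | yaw 0.135 tilt [-0.0062  0.0042 -1.    ] pos [0.5057 0.0385 0.1489] q [ 0.0695  0.3568 -0.3163  1.9282  0.134   0.8825 -1.7503] F [-14.6983  15.7993   4.7155] grip 0.0085 23.634083569049835 t 10.95
```

Request:
{"fn": "nudge_tcp", "kwargs": {
  "segments": [
    [-0.003, -0.003, 0, 0, 0],
    [-0.003, -0.003, 0, 0, 0]
  ]
}}

```text
t: 11.15
ee_pos: [0.5057, 0.0383, 0.1496]
ee_rot: [0.998, 0.066, 0.0, -0.001]
contact_force: [-3.4, 7.4, 1.2]
grip_width: 0.0088
gripper_force: 23.3
```

Request:
{"fn": "nudge_tcp", "kwargs": {
  "segments": [
    [0, 0.0086, -0.0189, 0, 0],
    [0, 0.02, -0.0363, 0, 0],
    [0, 0.0338, -0.0518, 0, 0],
    [0, 0.0498, -0.065, 0, 0],
    [0, 0.0676, -0.0758, 0, 0]
  ]
}}

```text
t: 11.65
ee_pos: [0.5149, -0.0306, 0.2261]
ee_rot: [0.998, 0.065, 0.001, -0.0]
contact_force: [2.2, -0.7, -7.6]
grip_width: 0.0085
gripper_force: 20.8
```

Opening as predicted, so I'll continue along the arc.

Request:
{"fn": "nudge_tcp", "kwargs": {
  "segments": [
    [0, 0.0192, -0.0079, 0, 0],
    [0, 0.0394, -0.0129, 0, 0],
    [0, 0.06, -0.0148, 0, 0],
    [0, 0.0808, -0.0136, 0, 0],
    [0, 0.1011, -0.0093, 0, 0]
  ]
}}

```text
t: 12.15
ee_pos: [0.5288, -0.1314, 0.2354]
ee_rot: [0.998, 0.065, 0.001, -0.0]
contact_force: [3.0, 3.7, -6.1]
grip_width: 0.009
gripper_force: 19.3
```

Request:
{"fn": "nudge_tcp", "kwargs": {
  "segments": [
    [0, 0.007, -0.0023, 0, 0],
    [0, 0.0132, -0.0046, 0, 0],
    [0, 0.0195, -0.0073, 0, 0],
    [0, 0.0195, -0.0073, 0, 0]
  ]
}}

```text
t: 12.55
ee_pos: [0.531, -0.1519, 0.2422]
ee_rot: [0.998, 0.064, 0.001, 0.001]
contact_force: [0.9, 0.3, -0.1]
grip_width: -0.0001
gripper_force: 0.0
```

```bash
python3 d.py 0.534 -0.145 0.248 0.14
```

```text
d [ 0.0039 -0.0064 -0.0058] turn -0.012 | yaw 0.128 tilt [ 0.0021 -0.0016 -1.    ] pos [ 0.531  -0.1519  0.2422] q [ 0.358   0.3175 -0.2312  1.7168  0.0812  1.1143 -1.3402] F [ 0.93    0.2642 -0.1334] grip -0.0001 0.0 t 12.55
```

The last rows lifted off the bar near 1.5 rad because of a sign slip in my z. I'll move up over the unit and look.

Request:
{"fn": "nudge_tcp", "kwargs": {
  "segments": [
    [0, 0, -0.04, 0, 0.02],
    [0, 0, -0.06, 0, 0.02],
    [0, -0.04, -0.06, -0.01, 0.02],
    [0, -0.08, -0.06, -0.01, 0.02],
    [0, -0.12, -0.06, -0.01, 0.02]
  ]
}}

```text
t: 13.05
ee_pos: [0.5147, -0.0298, 0.3018]
ee_rot: [0.998, 0.07, 0.001, 0.0]
contact_force: [0.4, 0.9, 0.1]
grip_width: 0.0198
gripper_force: 0.0
```

Request:
{"fn": "nudge_tcp", "kwargs": {
  "segments": [
    [0, -0.02, 0, 0, 0.03],
    [0, -0.02, 0, 0, 0.03],
    [0, -0.02, 0, 0, 0.03]
  ]
}}

```text
t: 13.35
ee_pos: [0.5122, -0.0113, 0.3014]
ee_rot: [0.998, 0.071, 0.001, 0.0]
contact_force: [0.5, -0.4, -0.2]
grip_width: 0.0298
gripper_force: 0.0
```

```bash
python3 d.py 0.517 -0.0196 0.12 0.14
python3 - <<'E'
from h import *
np.set_printoptions(precision=4,suppress=True)
W=cal("wrist");w=r.snapshot("wrist");np.savez("w7.npz",K=W[0],R=W[1],t=W[2])
s=r.snapshot("scene");t=r.snapshot("top")
for n,i in(("w",w),("s",s),("t",t)):cv2.imwrite(f"pics/{n}7r.png",i)
f=lambda a,w,h:cv2.resize(a,(w,h),interpolation=2)
cv2.imwrite("pics/c7.png",np.vstack([np.hstack([f(w[20:260,60:380],400,300),f(s[120:255,170:350],400,300)]),np.hstack([f(t[150:225,235:335],400,300),f(s[150:225,180:280],400,300)])]))
E
```

```text
d [0.0034 0.0088 0.1814] turn 0.001 | yaw 0.141 tilt [ 0.0011 -0.0007 -1.    ] pos [ 0.5122 -0.0113  0.3014] q [ 0.1756  0.2164 -0.3146  1.7075  0.0716  1.2278 -1.5857] F [ 0.4919 -0.3979 -0.2004] grip 0.0298 0.0 t 13.35
```

View pics/c7.png

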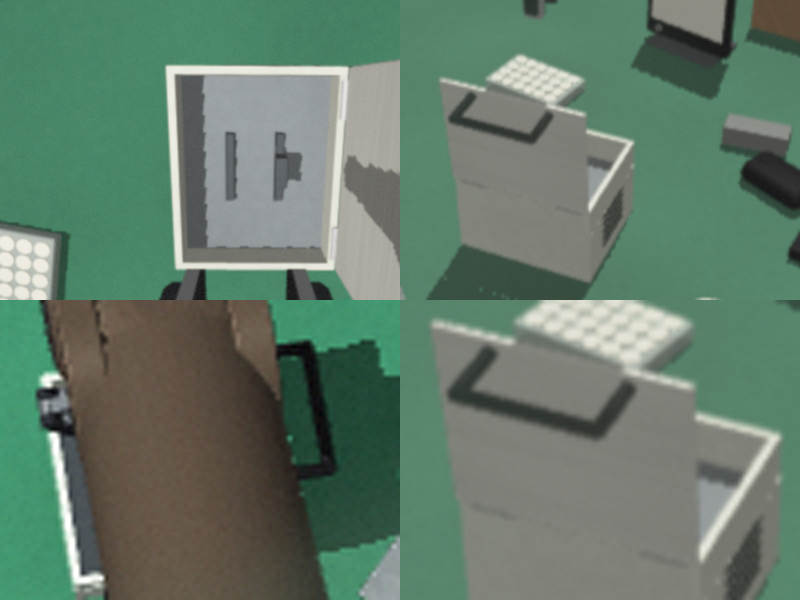

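The flap stands open. In the wrist panel the left plate (231,165) is the blank and the right one (280,165), nearer the flap, has the tab. Outer rim corners are (167,66), (348,66), (333,270) and (177,270). The scene view shows the bar's ends at (455,392) and (600,432).

```bash
python3 - <<'E'
from h import *
np.set_printoptions(precision=4,suppress=True,linewidth=250)
d=np.load("w7.npz");W=(d["K"],d["R"],d["t"]);S=cal("scene")
g=lambda x,y:(60+(x+.5)/1.25-.5,20+(y+.5)/1.25-.5)
C=np.array([onz(W,g(*p),.110) for p in((167,66),(348,66),(333,270),(177,270))]);print(C[:,:2],C.mean(0))
u=C[0]+C[1]-C[2]-C[3];yaw=np.arctan2(u[1],u[0]);v=C[0]+C[3]-C[1]-C[2];print("yaw",yaw,np.arctan2(v[1],v[0])-np.pi/2,np.linalg.norm(u)/2,np.linalg.norm(v)/2)
c=C.mean(0)[:2];ex=np.array([np.cos(.14),np.sin(.14)]);ey=np.array([-ex[1],ex[0]])
c=np.array([.516,-.0195])
for xh,p in((-.045,(193.6,173)),(.045,(230,183))):
  o,dd=ray(S,p);k=(xh-(o[:2]-c)@ex)/(dd[:2]@ex);P=o+k*dd;y=(P[:2]-c)@ey+.07;z=P[2]-.11;print("bar yz",y,z,"theta",np.arctan2(z,y)-.3537,np.hypot(y,z))
for y in(-.022,.022):
  for dx,z in((-.013,.103),(.013,.103),(-.03,.079),(.03,.079)):
    print(y,dx,proj(W,[*(c+ex*dx+ey*y),z]))
im=cv2.imread("pics/w7r.png").mean(2).astype(int)
print(im[118:188:3,270:312])
E
```

```text
[[ 0.5903  0.0621]
 [ 0.61   -0.0753]
 [ 0.4408 -0.0985]
 [ 0.4212  0.0383]] [ 0.5156 -0.0183  0.11  ]
yaw 0.13815889735512976 0.1424726982331137 0.17079340360905726 0.13853159325619055
bar yz -0.0503312890267808 0.1266814326088963 theta 1.5952781059642342 0.13631369712152805
bar yz -0.04562971650695766 0.12085235330483589 theta 1.578114573433552 0.1291795739574264
-0.022 -0.013 [286.3634 170.6041]
-0.022 0.013 [287.0864 146.3207]
-0.022 -0.03 [284.1036 180.0483]
-0.022 0.03 [285.5821 127.2175]
0.022 -0.013 [245.0248 170.5069]
0.022 0.013 [244.8483 146.2137]
0.022 -0.03 [245.7735 179.961 ]
0.022 0.03 [245.4222 127.11  ]
[[160 161 161 ... 157 155 157]
 [159 159 161 ... 155 156 158]
 [161 161 163 ... 159 156 157]
 ...
 [156 155 156 ... 153 155 153]
 [155 156 158 ... 154 155 156]
 [155 157 155 ... 154 154 154]]
```

Request:
{"fn": "nudge_tcp", "kwargs": {
  "segments": [
    [0, 0, 0.04, 0, 0],
    [0, 0, 0.08, 0, 0],
    [0, 0.03, 0.08, 0, 0],
    [0, 0.05, 0.08, 0, 0],
    [0, 0.06, 0.08, 0, 0]
  ]
}}

```text
t: 14.0
ee_pos: [0.5205, -0.0737, 0.2204]
ee_rot: [0.998, 0.068, -0.0, 0.0]
contact_force: [0.4, 0.3, -0.3]
grip_width: 0.0
gripper_force: 0.0
```

Request:
{"fn": "nudge_tcp", "kwargs": {
  "segments": [
    [0, 0.008, 0, 0, 0],
    [0, 0.016, 0, 0, 0],
    [0, 0.022, 0, 0, 0],
    [0, 0.022, 0, 0, 0]
  ]
}}

```text
t: 14.4
ee_pos: [0.5237, -0.0926, 0.2209]
ee_rot: [0.998, 0.07, 0.0, 0.0]
contact_force: [0.0, 0.3, -0.5]
grip_width: 0.0001
gripper_force: 0.0
```

Request:
{"fn": "nudge_tcp", "kwargs": {
  "segments": [
    [0, -0.04, 0, 0, 0.03],
    [0, -0.06, 0, 0, 0.03],
    [0, -0.06, 0, 0, 0.03]
  ]
}}

```text
t: 14.7
ee_pos: [0.5149, -0.0287, 0.2212]
ee_rot: [0.997, 0.073, 0.0, -0.001]
contact_force: [-0.2, 0.1, 0.5]
grip_width: 0.0299
gripper_force: 0.0
```

```bash
python3 d.py 0.5187 -0.0403 0.12 0.14
python3 - <<'E'
from h import *
np.set_printoptions(precision=4,suppress=True,linewidth=400,threshold=100000)
W=cal("wrist");w=r.snapshot("wrist");np.savez("w8.npz",K=W[0],R=W[1],t=W[2]);cv2.imwrite("pics/w8r.png",w)
s=r.snapshot("scene");cv2.imwrite("pics/s8r.png",s)
c=np.array([.5156,-.0185]);ex=np.array([np.cos(.14),np.sin(.14)]);ey=np.array([-ex[1],ex[0]])
for dx,dy,z in((-.013,-.017,.103),(-.013,-.027,.103),(.013,-.017,.103),(.013,-.027,.103),(-.03,-.022,.079),(.03,-.022,.079)):print(dx,dy,z,proj(W,[*(c+ex*dx+ey*dy),z]))
f=lambda a,w,h:cv2.resize(a,(w,h),interpolation=2)
u,v=proj(W,[*(c+ey*-.022),.1]).astype(int)
u0,v0=max(u-60,0),max(v-60,0);print("crop",u0,v0)
cv2.imwrite("pics/c8.png",np.hstack([f(w[v0:v0+120,u0:u0+120],480,480),f(s[120:240,170:250],320,480)]))
E
```

```text
d [0.002  0.0121 0.1012] turn 0.006 | yaw 0.146 tilt [ 0.0007  0.0013 -1.    ] pos [ 0.5149 -0.0287  0.2212] q [ 0.1977  0.2851 -0.3066  1.824   0.0967  1.0464 -1.5701] F [-0.2059  0.096   0.4636] grip 0.0299 0.0 t 14.7
-0.013 -0.017 0.103 [266.5454 193.9596]
-0.013 -0.027 0.103 [278.5189 194.0506]
0.013 -0.017 0.103 [267.0806 163.4719]
0.013 -0.027 0.103 [279.3882 163.5676]
-0.03 -0.022 0.079 [270.9279 203.6748]
0.03 -0.022 0.079 [272.3509 138.2849]
crop 212 118
```

```bash
python3 - <<'E'
import cv2,numpy as np
im=cv2.imread("pics/w8r.png").mean(2).astype(int)
print("cols",*range(254,302,2))
for v in range(130,212,3):print(v,*im[v,254:302:2])
E
```

```text
cols 254 256 258 260 262 264 266 268 270 272 274 276 278 280 282 284 286 288 290 292 294 296 298 300
130 157 156 158 156 157 155 155 156 155 157 159 158 154 157 157 157 154 154 153 154 152 154 153 153
133 157 156 158 157 157 155 155 152 156 157 157 156 157 153 153 153 152 154 152 154 152 153 152 150
136 156 155 154 154 155 152 127 84 85 84 94 117 145 151 152 154 148 151 152 153 152 150 150 149
139 155 153 153 155 152 151 127 77 95 97 94 86 132 148 151 153 154 158 154 149 150 150 151 149
142 153 153 153 153 151 152 126 81 98 99 92 92 143 152 152 154 152 154 153 151 152 154 150 152
145 157 152 151 154 154 150 122 82 96 98 97 96 146 152 155 152 155 153 152 155 154 153 153 152
148 151 151 155 154 153 154 122 81 97 98 95 110 149 152 151 154 154 153 151 152 154 152 152 155
151 153 150 153 154 152 153 123 82 96 98 96 88 127 154 152 153 154 155 152 153 154 151 152 151
154 153 152 153 152 154 153 118 82 97 98 95 80 116 143 151 150 149 149 151 149 151 152 150 148
157 153 156 154 155 153 153 113 73 79 79 77 74 87 87 83 89 88 90 94 127 152 151 148 150
160 153 152 150 151 155 150 106 54 48 47 49 
[... 923 characters left out ...]
 149 147 151 149
193 154 152 153 151 149 142 94 87 94 93 84 107 138 149 151 149 153 150 153 151 151 149 152 152
196 150 147 152 152 152 143 91 90 95 92 90 134 151 152 152 152 151 149 148 151 148 149 151 151
199 151 150 150 151 148 143 95 92 95 96 96 144 148 148 149 149 150 151 148 147 149 150 151 149
202 150 151 151 148 150 141 101 98 100 100 112 144 149 150 149 150 150 149 149 148 149 151 149 149
205 150 154 151 149 150 150 148 148 149 152 152 149 149 148 151 151 150 152 148 150 149 152 151 150
208 148 148 152 151 149 150 147 151 150 152 149 150 151 149 149 150 150 149 151 151 148 151 150 150
211 151 149 152 148 148 149 151 148 150 150 150 150 151 150 151 152 148 150 152 150 153 151 151 146
```

Request:
{"fn": "nudge_tcp", "kwargs": {
  "segments": [
    [0.002, 0.011, 0.04, 0.006, 0.035],
    [0.002, 0.011, 0.08, 0.006, 0.035],
    [0.002, 0.011, 0.1, 0.006, 0.035],
    [0.002, 0.011, 0.1, 0.006, 0.035],
    [0.002, 0.011, 0.1, 0.006, 0.035]
  ]
}}

```text
t: 15.3
ee_pos: [0.519, -0.0442, 0.1212]
ee_rot: [0.998, 0.067, -0.0, 0.0]
contact_force: [1.8, -0.6, -0.1]
grip_width: 0.035
gripper_force: 0.0
```

```bash
python3 d.py 0.5185 -0.0391 0.084 0.14
```

```text
d [ 0.0002 -0.0051  0.0372] turn -0.006 | yaw 0.134 tilt [-0.0001 -0.0004 -1.    ] pos [ 0.519  -0.0442  0.1212] q [ 0.196   0.4052 -0.28    1.9329  0.1496  0.8233 -1.6015] F [ 1.845  -0.5759 -0.1399] grip 0.035 0.0 t 15.3
```

Request:
{"fn": "nudge_tcp", "kwargs": {
  "segments": [
    [0, -0.005, 0.015, -0.006, 0.035],
    [0, -0.005, 0.03, -0.006, 0.035],
    [0, -0.005, 0.037, -0.006, 0.035],
    [0, -0.005, 0.037, -0.006, 0.035],
    [0, -0.005, 0.037, -0.006, 0.035]
  ]
}}

```text
t: 15.8
ee_pos: [0.5187, -0.0387, 0.0848]
ee_rot: [0.998, 0.07, 0.001, 0.0]
contact_force: [-0.4, 0.0, 0.4]
grip_width: 0.0351
gripper_force: 0.0
```

```bash
python3 d.py 0.5185 -0.0391 0.084 0.14
```

```text
d [-0.0002  0.0004  0.0008] turn 0.0 | yaw 0.14 tilt [ 0.0013 -0.0002 -1.    ] pos [ 0.5187 -0.0387  0.0848] q [ 0.176   0.4537 -0.2709  1.9699  0.1755  0.7388 -1.6292] F [-0.3773  0.0059  0.3941] grip 0.0351 0.0 t 15.8
```

Request:
{"fn": "nudge_tcp", "kwargs": {
  "segments": [
    [0, 0, 0, 0, 0],
    [0, 0, 0, 0, 0],
    [0, 0, 0, 0, 0],
    [0, 0, 0, 0, 0]
  ],
  "grip_n": 40
}}

```text
t: 16.2
ee_pos: [0.5187, -0.0392, 0.0846]
ee_rot: [0.998, 0.07, 0.001, 0.0]
contact_force: [-1.5, -2.4, 7.0]
grip_width: 0.0092
gripper_force: 41.0
```

Request:
{"fn": "nudge_tcp", "kwargs": {
  "segments": [
    [0, 0, -0.01, 0, 0],
    [0, 0, -0.03, 0, 0],
    [0, 0, -0.05, 0, 0],
    [0, 0, -0.07, 0, 0],
    [0, 0, -0.07, 0, 0]
  ]
}}

```text
t: 16.7
ee_pos: [0.5196, -0.0381, 0.1568]
ee_rot: [0.998, 0.07, 0.002, 0.0]
contact_force: [-0.7, -0.2, -0.8]
grip_width: 0.0089
gripper_force: 39.9
```

```bash
python3 d.py 0.474 0.34 0.2 -0.111
```

```text
d [ 0.0082 -0.3807 -0.0434] turn 0.252 | yaw 0.141 tilt [ 0.0046  0.0002 -1.    ] pos [ 0.5196 -0.0381  0.1568] q [ 0.198   0.3592 -0.2932  1.898   0.1305  0.8982 -1.5885] F [-0.6552 -0.1611 -0.7974] grip 0.0089 39.9273544549942 t 16.7
```

The filter is held and out of the slot. I'll carry it to the panel.

Request:
{"fn": "nudge_tcp", "kwargs": {
  "segments": [
    [0, 0, -0.03, 0, 0],
    [0, -0.01, -0.05, 0, 0],
    [0, -0.05, -0.05, 0.05, 0],
    [0.002, -0.09, -0.05, 0.1, 0],
    [0.004, -0.13, -0.05, 0.15, 0]
  ]
}}

```text
t: 17.2
ee_pos: [0.503, 0.092, 0.2036]
ee_rot: [1.0, -0.006, -0.0, -0.0]
contact_force: [1.2, -0.3, -1.4]
grip_width: 0.009
gripper_force: 39.9
```

Request:
{"fn": "nudge_tcp", "kwargs": {
  "segments": [
    [0, -0.04, 0, 0.05, 0],
    [0, -0.08, 0, 0.1, 0],
    [0, -0.12, 0, 0.1, 0],
    [0, -0.15, 0, 0.1, 0],
    [0, -0.15, 0, 0.1, 0]
  ]
}}

```text
t: 17.7
ee_pos: [0.5033, 0.2464, 0.2033]
ee_rot: [0.999, -0.051, -0.001, -0.001]
contact_force: [-0.9, -0.3, -1.2]
grip_width: 0.0089
gripper_force: 39.9
```

```bash
python3 d.py 0.4735 0.3416 0.133 -0.111
```

```text
d [-0.0393 -0.0915  0.0707] turn 0.009 | yaw -0.102 tilt [-0.0014  0.0028 -1.    ] pos [0.5033 0.2464 0.2033] q [-0.2845  0.3797 -0.3546  1.7409  0.1456  1.0467 -2.362 ] F [-0.9423 -0.3402 -1.1902] grip 0.0089 39.919626116752625 t 17.7
```

Request:
{"fn": "nudge_tcp", "kwargs": {
  "segments": [
    [-0.01, -0.025, 0.02, 0.01, 0],
    [-0.02, -0.05, 0.04, 0.01, 0],
    [-0.03, -0.075, 0.06, 0.01, 0],
    [-0.039, -0.09, 0.07, 0.01, 0],
    [-0.039, -0.09, 0.07, 0.01, 0]
  ]
}}

```text
t: 18.2
ee_pos: [0.4734, 0.336, 0.1317]
ee_rot: [0.998, -0.058, -0.002, 0.001]
contact_force: [-1.0, -0.0, -1.1]
grip_width: 0.0089
gripper_force: 39.9
```

Request:
{"fn": "nudge_tcp", "kwargs": {
  "segments": [
    [0, 0, 0, 0, 0],
    [0, 0, 0, 0, 0],
    [0, 0, 0, 0, 0]
  ]
}}

```text
t: 18.5
ee_pos: [0.4771, 0.3333, 0.1344]
ee_rot: [0.998, -0.061, 0.001, 0.0]
contact_force: [-0.3, 0.2, -0.5]
grip_width: 0.0089
gripper_force: 39.9
```

```bash
python3 d.py 0.4735 0.3416 0.133 -0.111
python3 - <<'E'
from h import *
for n in("scene","top","wrist"):cv2.imwrite(f"pics/{n}9.png",r.snapshot(n))
W=cal("wrist");np.savez("w9.npz",K=W[0],R=W[1],t=W[2])
s,t,w=[cv2.imread(f"pics/{n}9.png") for n in("scene","top","wrist")]
f=lambda a,w,h:cv2.resize(a,(w,h),interpolation=2)
cv2.imwrite("pics/c9.png",np.vstack([np.hstack([f(s[70:175,220:360],400,300),f(w,400,300)]),np.hstack([f(t[160:250,100:220],400,300),f(s[140:320,90:330],400,300)])]))
E
```

```text
d [-0.0046 -0.0078  0.0013] turn -0.01 | yaw -0.121 tilt [ 0.001  -0.0002 -1.    ] pos [0.4771 0.3333 0.1344] q [-0.4535  0.4845 -0.3482  1.7682  0.2016  0.9233 -2.5789] F [-0.283   0.1772 -0.5143] grip 0.0089 39.91559386253357 t 18.5
```

View pics/c9.png

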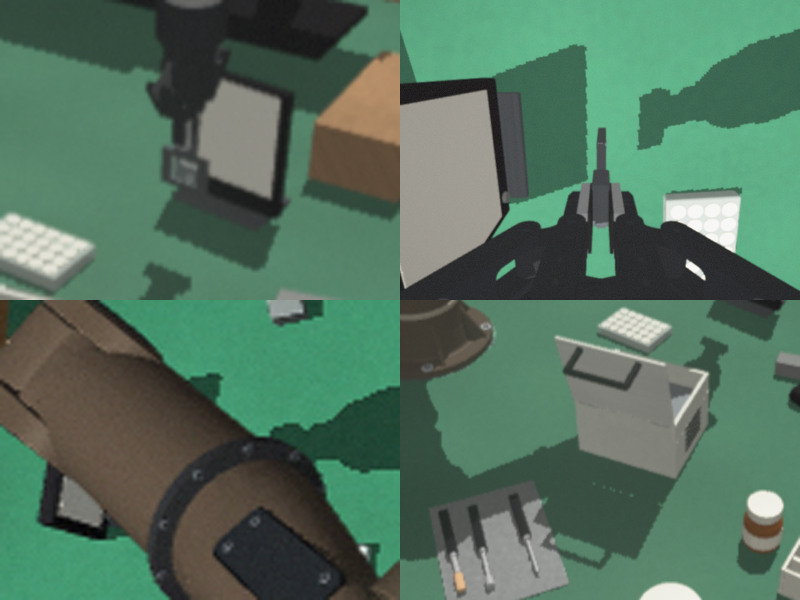

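The filter hangs upright and parallel in front of the panel, with its frame centre at (185,170) in the first crop. The flap is open and the driver lies parallel on the mat. I'll check the window height numerically before handing in.

```bash
python3 - <<'E'
from h import *
np.set_printoptions(precision=4,suppress=True)
S=cal("scene");p=(220+185.5*.35-.5,70+168.5*.35-.5)
print("pred",proj(S,[.4771,.3333,.107]),"obs",p)
# observed ray at the y-plane of the held plate
o,d=ray(S,p);P=o+d*(.3333-o[1])/d[1];print("window",P)
x=np.array([np.sin(.111),np.cos(.111)]);v=P[:2]-[.4838,.4362];print("panel x,y,z",v@x,v@np.array([-x[1],x[0]]),P[2]-.106)
E
```

```text
pred [283.6122 129.3338] obs (284.425, 128.475)
window [0.4799 0.3333 0.111 ]
panel x,y,z -0.10270361389400356 -0.007478792888322312 0.004995346843899781
```

Everything is well within tolerance, so I'm handing in.

```bash
python3 -c "
from bench import r
print(r.close_job())"
```

```text
the job is handed in; nothing more can be done
None
```

I handed the job in at about 19 s of simulated time: the screwdriver lies parallel on the mat, the flap stands open (about 1.55 rad or more, as measured), and the filter is held upright about 103 mm in front of the panel's centre; no verdict was returned.

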